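# Short spin in the bench centrifuge

### The job

Give the tubes in the centrifuge a short spin: with your fingertips push its open lid down from the outside, without slamming it, until it is fully shut, and only then press the round short-spin key on its panel right down, keep it down for three seconds, and let it go. Press none of the other keys, keep your fingers out of the rotor chamber and off the inside of the lid, and leave everything else on the bench where it stands: nothing is to be picked up.

Things in the scene. Friction and masses are not known exactly. Their poses are not given: they have to be found in the camera images.
- centrifuge: Bench microcentrifuge, light housing 226 mm wide (its y), x -125 to +120 mm, firm on the bench (does not shift). Origin on the bench under it; -x is its front (robot side), z up. Deck with round rotor chamber (150 mm) at 106 mm height; before it a panel slopes down to the front; on it from +y to -y: dark display, small square key, wide oblong key, round key.
- lid (a joint): Angle of the centrifuge's lid, rad: 0 fully shut, grows as its front edge rises, stop at 1.45; starts open. A stiff hinge holds it at any angle, no catch; 0.5 to 4 N at the free edge moves it. A grey slab, 169 mm from hinge line to free edge, 222 mm wide, outer face 16 mm from the hinge line; shut, this face is level, 128 mm above the bench.
- lid_hinge (a point): Point on the lid's hinge line, mid-width, at centrifuge x +115, z 112 mm. The hinge line runs along the centrifuge's y.
- lid_edge (a point): Middle of the lid's free (front) edge on its OUTER face; moves with the lid: from lid_hinge 169 mm along the lid, 16 mm out. z axis: outward normal of the outer face (up when shut); -x: from hinge to free edge. A lip 60 mm wide stands out 8 mm beyond it, lower down.
- lid_inside (a point): Middle of the lid's inside face (black lining and gasket, about 146 x 214 mm, facing down into the chamber when shut). Not to be touched.
- rotor: Aluminium rotor in the chamber, 128 mm across, with tubes in it, its top 96 mm above the bench. Not to be touched. It turns freely. Origin at its foot's centre.
- pulse_key (a joint): Short-spin key: the ROUND one, at the -y end of the row. m pressed along the inward panel normal: 0 up, 0.004 fully down; springs back. 1.5 N moves it, 4.5 N holds it fully down.
- pulse_key_top (a point): Middle of the round key's top face, 22 mm across, 7 mm out of the panel when up, 3 mm when down; its z axis is the panel's outward normal, (-0.462, 0, 0.887) in the centrifuge's frame (the panel slopes 0.48 rad from level). Under it the panel face is at centrifuge x -89, y -86, z 83 mm.
- start_key (a joint): Start/stop key: the wide oblong one, 34 mm along y, its middle 50 mm from the round key's. Same travel and spring. Not to be pressed.
- open_key (a joint): Lid-release key: the small square one, 13 mm, 88 mm from the round key. Same travel and spring. Not to be pressed.
- dry_block: Dry-block heater, fixed bystander, 205 mm deep, 160 mm wide, 105 mm high with an aluminium block of tube holes; no lid. Stands beside the centrifuge, on its left or its right. Origin under its middle.
- tube_rack: Loose bystander: purple 54-hole tube rack, 85 x 125 x 27 mm, with a few cream tubes standing in it to 44 mm, in front of the dry-block heater. Origin under its middle.
- tube_block: Loose bystander: orange tube rack of the same size, 85 x 125 x 27 mm, with cream tubes to 44 mm. Origin under its middle.
- medium_bottle: Loose bystander: square pink bottle with a round white cap, 46 x 46 x 88 mm, standing in front of the centrifuge's panel. Origin under its middle.
- screw_cap: Loose bystander: loose pale screw cap lying flat, 40 mm across, 16 mm high, in front of the centrifuge. Origin under its middle.
- calculator: Loose bystander: flat black pocket calculator, 105 x 70 x 14 mm. Origin under its middle.

How it is judged:
By the outcome, as a careful person would: the job done as asked, in the order asked, and still so for the second after the job is handed in, with the robot touching nothing.
It also fails if it takes over 51 s, if anything falls off the work surface, if the arm or the gripper's body presses on something with over 40 N, if the wrist force passes 120 N, or if a joint passes its speed limit or range.

### The arm

A 6-joint arm with a two-finger parallel gripper is mounted at the origin on the work surface. World frame = base frame: x ahead of the robot, y to its left, z up, the work surface at z = 0. Lengths are in m, angles in degrees, forces in N, time in s.
With the tool pointing down it reaches from about 0.25 to 0.725 m from the base axis. Payload 9.7 kg.
Tool frame: the origin (TCP) lies midway between the tips of the shut fingers; the grasp point (between the pads) lies 19 mm behind it; z points along the fingers, y is the line along which they close (so a half turn about z gives the same grasp; the last joint's range is limited). The gripper opens to 85 mm and grips with 20 to 120 N. Pads are 22 mm wide; open, the fingers measure 114 mm over their backs; the gripper's body (76 mm by 85 mm) begins 54 mm behind the grasp point. The pads swing forward as they close: fully open they stand 13 mm farther back than shut.
Start: joints at [63.77, 4.979, 10.078, 95.1, 0, 90], TCP at [0.243, 0.493, 0.231] pointing down, gripper open.
Joint ranges: [-179.16, 179.16], [-48.56, 103.87], [-65.8, 70.77], [-126.05, 130.52], [-82.76, 87.17], [-180, 180]. Speed limits (degrees/s): [127.2, 127.2, 147.25, 180, 180, 180].

### API

Orientations are given as [roll, pitch, yaw] about the fixed x, y, z axes, in that order (R = Rz(yaw) Ry(pitch) Rx(roll)).
In Python, from workcell import readout, imaging, bot, spotter gives the robot as it stands.
- The arm moves only by the shell command python3 -m jog 'ROWS' [FORCE]. ROWS is JSON, a list of rows, each an object with "rotation": the turn, a rotation vector about the world's x, y, z in degrees, a list of three; "translation": the shift along the world's x, y, z in mm, a list of three; "grip": the finger opening in mm, from 0 to 85.4. In form: [{"rotation": [wx, wy, wz], "translation": [dx, dy, dz], "grip": grip}, ...]. A call has 1 to 20 rows; each row is the pose to reach, as a shift and turn from the pose commanded when the call began; what a row does not reach only later rows make up. A row lasts 1/10 s, in which the tool goes at most 50 mm and 8.59 degrees, less where a joint would pass 70% of its speed; a pose out of reach is approached as far as the arm can. A call with a gripper value outside its range is refused whole. The fingers move at their own pace and stop on an object; FORCE is the grip in N (left out, the last holds). Time passes only in rows, so rows that repeat a pose let the fingers close. It gives the time, the measured TCP pose, the force, the opening and the grip force at its end, in the units of the state.
- readout.get_obs(): the state, without advancing time (a new reading comes with each control period).
- imaging.camera(name): name is "scene" or "top"; returns (picture, depth): 420x560x3 uint8, red, green, blue; 420x560 float32, m along the optical axis (not along the pixel's ray), 0 where there is no reading.
- imaging.camera_info(name): a dict with "vertical_fov" (degrees; the focal length in pixels is half the picture's height over the tangent of half this angle, whatever the lens; pixels are square), "cx", "cy" (the principal point, pixels), "k1" (the pictures are not rectified: a ray, as slopes to the right and down, at radius r is drawn at 1 + k1 r^2 times it, then the intrinsics apply), "extrinsics" (4x4, takes a point from camera to world coordinates). Camera axes: x right, y down, z forward; pixel columns grow to the right and rows downward; lengths in m; the calibration is good to about 2 mm. A picture is of the moment at which its call begins. camera_info takes no time and is no camera call.
- bot.job_done(): hands the job in; it is judged then, once.
Trained networks look in the newest picture that a camera, given by its name, has taken for a name from the list of things; names that differ only in an ending like _2 or _b are one class to them, and where a whole thing is asked for, a point or a joint stands for the part that bears it (a point fixed in the world has none). Each returns a list of dicts, best first, with "confidence" (0 to 1); they miss things now and then, are a little off and sometimes report something else, mostly with a low value. They report only what shows in the picture. A call takes as long as a camera call.
- spotter.spot_in(camera, target): "box" ([centre column, centre row, width, height] in pixels, round what is visible of it).
- spotter.mark_of(camera, target): "uv" ([column, row] in pixels: a listed point, or the origin of a listed thing).
The state is a dict: "time": time; "q": joint angles; "qd": joint speeds; "joint_efforts": joint torques, N m; "ee_pos": TCP position; "tcp_rot": TCP orientation; "wrist_force": force on the tool from outside, world axes, zero at the start; "torque": the same for the moment, N m; "opening": finger opening in m; "grasp_force": force on a finger pad.
Only numpy, scipy, OpenCV 4.12 (cv2) and the standard library are available. Lean on these libraries where they do the work, as an engineer would, in place of code of your own. Each camera call takes 0.05 s, during which the arm holds its last target. There are 200 camera calls.

## Working session

There is one attempt and no reset: what is moved stays moved. The work goes in short steps, Python scripts to look and compute and a shell command to move; the robot and the scene stay as the last step left them, time stands still between calls to the robot, and variables do not carry over. Pictures are saved under pics/ and viewed, at most 10 in all, crops included, and the job is handed in when it is done.

```bash
mkdir -p pics
cat > h.py <<'E'
import numpy as np, cv2
from workcell import readout, imaging, bot, spotter
def K(n):
    i=imaging.camera_info(n); f=210/np.tan(np.radians(i["vertical_fov"])/2)
    return i,f
def ray(n,uv):
    i,f=K(n); d=np.array([(uv[0]-i["cx"])/f,(uv[1]-i["cy"])/f]); s=d.copy()
    for _ in range(30): s=d/(1+i["k1"]*(s@s))
    E=np.array(i["extrinsics"]); return E[:3,3],E[:3,:3]@np.array([s[0],s[1],1])
def pt(n,uv,depth):
    o,d=ray(n,uv); u,v=int(round(uv[0])),int(round(uv[1]))
    p=depth[max(v-1,0):v+2,max(u-1,0):u+2]; p=p[p>0]
    return o+d*np.median(p) if len(p) else None
def tri(a,b):
    (o1,d1),(o2,d2)=a,b; s=np.linalg.lstsq(np.c_[d1,-d2],o2-o1,rcond=None)[0]
    p,q=o1+s[0]*d1,o2+s[1]*d2; return (p+q)/2,np.linalg.norm(p-q)
def proj(n,P):
    i,f=K(n); E=np.array(i["extrinsics"]); c=E[:3,:3].T@(np.array(P)-E[:3,3]); s=c[:2]/c[2]; s=s*(1+i["k1"]*(s@s)); return np.array([i["cx"],i["cy"]])+f*s
E
cat > a.py <<'E'
from h import *
np.set_printoptions(precision=4,suppress=True)
print(readout.get_obs())
D={}
for n in("scene","top"):
    im,D[n]=imaging.camera(n); cv2.imwrite(f"pics/{n}0.png",im[:,:,::-1]); print(n,imaging.camera_info(n))
    np.save(f"{n}0.npy",D[n])
for t in ["centrifuge","lid_hinge","lid_edge","lid_inside","rotor","pulse_key_top","start_key","open_key","dry_block","tube_rack","tube_block","medium_bottle","screw_cap","calculator"]:
    R={}
    for n in("scene","top"):
        r=spotter.mark_of(n,t)
        if r: R[n]=ray(n,r[0]["uv"]); print(t,n,np.round(r[0]["uv"],1),round(r[0]["confidence"],2),pt(n,r[0]["uv"],D[n]))
    if len(R)==2: print("   tri",*tri(R["scene"],R["top"]))
E
python3 a.py
```

```text
{'time': 0.0, 'q': array([63.7695,  5.0112, 10.034 , 95.1004,  0.0006, 90.0016]), 'qd': array([ 0.0991, -0.078 ,  0.0184, -0.0353,  0.1056, -0.0715]), 'joint_efforts': array([ -0.0014, -52.0395,  46.4798,   0.0166,  -0.0001,   0.    ]), 'ee_pos': array([0.243 , 0.4932, 0.2306]), 'tcp_rot': array([-179.9223,   -0.0006,  153.7679]), 'wrist_force': array([0.0046, 0.6875, 0.3501]), 'torque': array([ 0.0457, -0.0279, -0.0017]), 'grasp_force': 0.0, 'opening': 0.08529076147672049}
scene {'vertical_fov': 49.02873294621474, 'cx': 286.4303898935666, 'cy': 206.8637887389056, 'k1': -0.023634395671582716, 'extrinsics': array([[-0.0741,  0.7929, -0.6048,  1.282 ],
       [ 0.9972,  0.0547, -0.0505,  0.0736],
       [-0.007 , -0.6069, -0.7948,  1.116 ],
       [ 0.    ,  0.    ,  0.    ,  1.    ]])}
top {'vertical_fov': 56.81907837545394, 'cx': 280.8218478196472, 'cy': 201.21040450312168, 'k1': -0.012252500504672569, 'extrinsics': array([[-0.0064, -0.9945,  0.1041,  0.4074],
       [-0.9992,  0.0104,  0.038 , -0.0174],
       [-0.0389, -0.1038, -0.9938,  1.0578],
       [ 0.    ,  0.    ,  0.    , 
[... 376 characters left out ...]
75 -0.2012  0.2729] 0.004577277909847803
lid_inside scene [200.1 216.9] 0.77 [ 0.6319 -0.1943  0.2018]
lid_inside top [379.9 148. ] 0.73 [ 0.6006 -0.1942  0.2577]
   tri [ 0.618  -0.2054  0.1829] 0.01061335172720092
rotor scene [197.9 215.2] 0.29 [ 0.6299 -0.1996  0.2056]
rotor top [363.8 175.6] 0.65 [ 0.5758 -0.1938  0.0625]
   tri [ 0.5693 -0.204   0.121 ] 0.04080436048807034
pulse_key_top top [401.4 219.8] 0.59 [ 0.4594 -0.2775  0.0918]Traceback (most recent call last):
  File "a.py", line 11, in <module>
    r=spotter.mark_of(n,t)
ValueError: it knows: calculator, centrifuge, dry_block, lid_edge, lid_hinge, lid_inside, medium_bottle, pulse_key_top, rotor, screw_cap, tube_block, tube_rack
```

```bash
cat > b.py <<'E'
from h import *
np.set_printoptions(precision=4,suppress=True)
D={}
for n in("scene","top"): im,D[n]=imaging.camera(n)
for t in ["pulse_key_top","dry_block","tube_rack","tube_block","medium_bottle","screw_cap","calculator"]:
    for n in("scene","top"):
        r=spotter.mark_of(n,t)
        if r: print(t,n,np.round(r[0]["uv"],1),round(r[0]["confidence"],2),pt(n,r[0]["uv"],D[n]))
E
python3 b.py; python3 -c "
import cv2
a=cv2.imread('pics/top0.png');cv2.imwrite('pics/topcrop.png',cv2.resize(a[90:290,260:500],None,fx=3,fy=3,interpolation=2)[:600])"
```

```text
pulse_key_top top [402.  217.5] 0.58 [ 0.4651 -0.2792  0.092 ]
dry_block scene [354.2 242. ] 0.61 [0.611  0.1951 0.0984]
dry_block top [216.7 189.5] 0.83 [0.5396 0.1809 0.0952]
tube_rack scene [351.3 198.9] 0.78 [0.4111 0.197  0.0288]
tube_rack top [221.3 251.5] 0.94 [0.3829 0.1807 0.0279]
tube_block scene [434.6 205. ] 0.86 [0.4171 0.4445 0.0286]
medium_bottle scene [205.7 186.6] 0.72 [ 0.5853 -0.1797  0.2637]
medium_bottle top [383.6 257.6] 0.9 [ 0.366  -0.2383  0.0587]
screw_cap top [335.9 253.8] 0.5 [ 0.375  -0.1226  0.0175]
calculator scene [139.2 188.7] 0.64 [ 0.4031 -0.4606  0.0131]
calculator top [467.8 247. ] 0.87 [ 0.3904 -0.47    0.0118]
```

View pics/scene0.png

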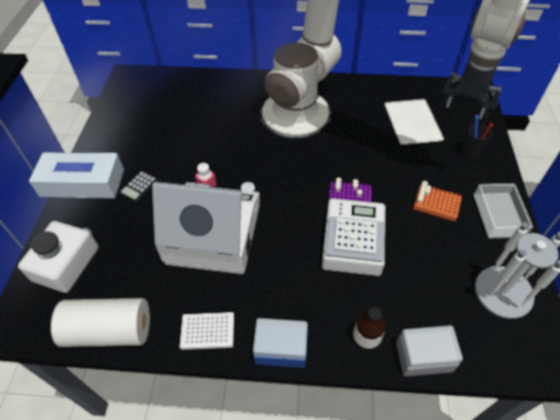

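View pics/top0.png

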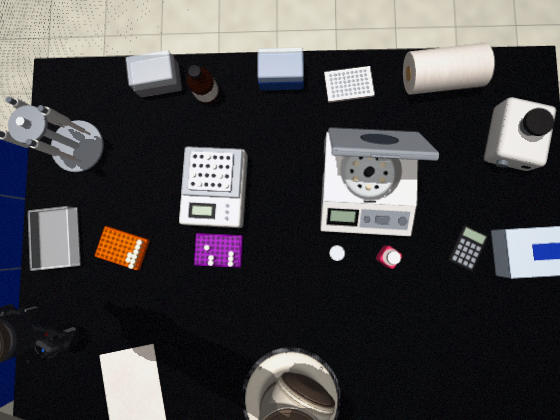

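View pics/topcrop.png

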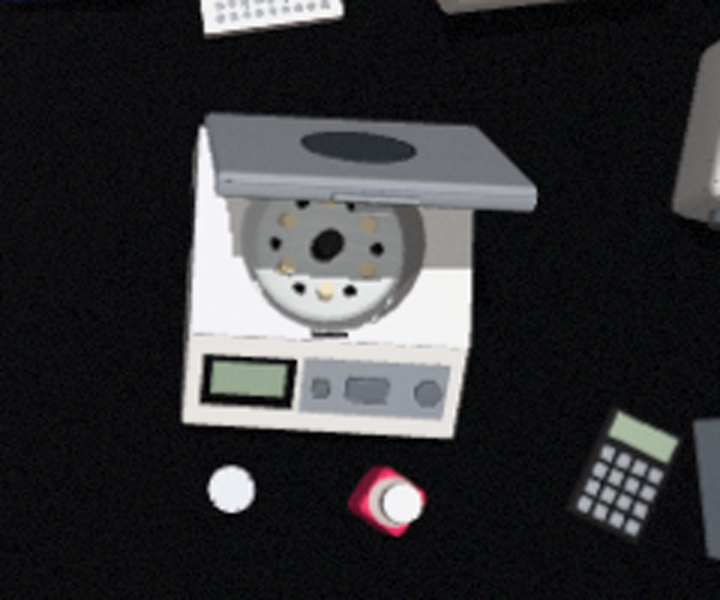

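```bash
cat > c.py <<'E'
from h import *
np.set_printoptions(precision=4,suppress=True)
D=np.load("top0.npy"); c=lambda p:(260+(p[0]-1)/3,90+(p[1]-1)/3)
def cloud(poly):
    m=np.zeros(D.shape,np.uint8); cv2.fillPoly(m,[np.round([c(p) for p in poly]).astype(int)],1)
    P=[]
    for v,u in zip(*np.where((m>0)&(D>0))):
        o,d=ray("top",(u,v)); P.append(o+d*D[v,u])
    return np.array(P)
def plane(P):
    for _ in range(4):
        m=P.mean(0); n=np.linalg.svd(P-m)[2][2]; n*=np.sign(n[2]); r=(P-m)@n; P=P[abs(r)<2.5*r.std()+1e-4]
    return m,n,r.std()
m,n,s=plane(cloud([(222,124),(465,132),(522,182),(232,176)])); th=np.arctan2(np.hypot(n[0],n[1]),n[2])
print("lid",m,n,s,"theta",th,"yaw",np.degrees(np.arctan2(n[1],n[0])))
m,n,s=plane(cloud([(205,345),(460,358),(445,428),(195,412)])); print("panel",m,n,s,"tilt",np.arctan2(np.hypot(n[0],n[1]),n[2]),"yaw",np.degrees(np.arctan2(-n[1],-n[0])))
K3={k:pt("top",c(p),D) for k,p in dict(round=(428,393),start=(367,389),open=(319,387)).items()}; print(K3)
d=K3["open"]-K3["round"]; print("dist",np.linalg.norm(d),np.linalg.norm(K3["start"]-K3["round"]),"yaw",np.degrees(np.arctan2(-d[0],d[1])))
for k,p in dict(fl=(183,423),fr=(453,437),bl=(205,128),edgeL=(222,182),edgeR=(535,190),deckL=(192,335),deckR=(466,348)).items(): print(k,pt("top",c(p),D))
E
python3 c.py
```

```text
lid [ 0.6284 -0.2053  0.2103] [ 0.8561 -0.056   0.5138] 0.00047882252097728833 theta 1.031193276628425 yaw -3.745275271752565Traceback (most recent call last):
  File "c.py", line 16, in <module>
    m,n,s=plane(cloud([(205,345),(460,358),(445,428),(195,412)])); print("panel",m,n,s,"tilt",np.arctan2(np.hypot(n[0],n[1]),n[2]),"yaw",np.degrees(np.arctan2(-n[1],-n[0])))
                ~~~~~^^^^^^^^^^^^^^^^^^^^^^^^^^^^^^^^^^^^^^^^^^^
  File "c.py", line 8, in cloud
    o,d=ray("top",(u,v)); P.append(o+d*D[v,u])
        ~~~^^^^^^^^^^^^^
  File "h.py", line 7, in ray
    i,f=K(n); d=np.array([(uv[0]-i["cx"])/f,(uv[1]-i["cy"])/f]); s=d.copy()
        ~^^^
  File "h.py", line 4, in K
    i=imaging.camera_info(n); f=210/np.tan(np.radians(i["vertical_fov"])/2)
ValueError: time passes only in moves, steps and waits
```

```bash
sed -i 's/^def K(n)/import functools\n@functools.lru_cache\ndef K(n)/' h.py; python3 c.py
```

```text
lid [ 0.6284 -0.2053  0.2103] [ 0.8561 -0.056   0.5138] 0.00047882252097728833 theta 1.031193276628425 yaw -3.745275271752565
panel [ 0.4648 -0.1959  0.0848] [-0.4641  0.0285  0.8853] 0.0017545680482179222 tilt 0.48366117688878896 yaw -3.517693584708923
{'round': array([ 0.4573, -0.2799,  0.0913]), 'start': array([ 0.461 , -0.2301,  0.092 ]), 'open': array([ 0.4631, -0.1911,  0.0908])}
dist 0.08892983841679668 0.04990907551936484 yaw -3.7171970279095583
fl [ 0.4368 -0.0844  0.0022]
fr [ 0.4224 -0.3252  0.0005]
bl [ 0.6681 -0.0969  0.1447]
edgeL [ 0.5958 -0.0976  0.2632]
edgeR [ 0.5874 -0.312   0.2615]
deckL [ 0.5061 -0.0866  0.1023]
deckR [ 0.493  -0.3087  0.1031]
```

```bash
python3 -m jog '[{"rotation":[0,0,0],"translation":[10,-20,50],"grip":0},{"rotation":[0,0,0],"translation":[30,-50,90],"grip":0},{"rotation":[0,0,0],"translation":[60,-90,110],"grip":0},{"rotation":[0,0,0],"translation":[85,-130,120],"grip":0},{"rotation":[0,0,0],"translation":[110,-170,130],"grip":0},{"rotation":[0,0,0],"translation":[132,-210,130],"grip":0},{"rotation":[0,0,0],"translation":[154,-250,130],"grip":0},{"rotation":[0,0,0],"translation":[176,-290,130],"grip":0},{"rotation":[0,0,0],"translation":[198,-330,130],"grip":0},{"rotation":[0,0,0],"translation":[217,-363,130],"grip":0},{"rotation":[0,0,0],"translation":[217,-363,130],"grip":0},{"rotation":[0,0,0],"translation":[217,-363,130],"grip":0}]'; python3 -c "
from h import *
o=readout.get_obs();print(o['time'],o['q'],o['ee_pos'],o['tcp_rot'],o['wrist_force'],o['opening'])"
```

```text
time: 2.7
ee_pos: [0.4603, 0.1298, 0.3612]
tcp_rot: [-180.0, -0.0, 153.6]
wrist_force: [-0.2, 0.7, 0.3]
opening: -0.0004
grasp_force: 0.0
2.7 [1.57366586e+01 3.74200092e-01 2.02591435e+01 1.09899613e+02
 1.26988228e-02 4.20925546e+01] [0.46028115 0.12976264 0.3611994 ] [-1.79999590e+02 -1.93981992e-02  1.53644102e+02] [-0.2498744   0.67570121  0.2915002 ] -0.00035907796327091954
```

```bash
python3 -m jog '[{"rotation":[0,0,4],"translation":[23,-40,0],"grip":0},{"rotation":[0,0,8],"translation":[46,-80,0],"grip":0},{"rotation":[0,0,12],"translation":[69,-120,0],"grip":0},{"rotation":[0,0,16],"translation":[92,-160,0],"grip":0},{"rotation":[0,0,20],"translation":[115,-200,0],"grip":0},{"rotation":[0,0,22.5],"translation":[138,-245,0],"grip":0},{"rotation":[0,0,22.5],"translation":[160,-290,0],"grip":0},{"rotation":[0,0,22.5],"translation":[180,-335,0],"grip":0},{"rotation":[0,0,22.5],"translation":[180,-335,0],"grip":0},{"rotation":[0,0,22.5],"translation":[180,-335,-30],"grip":0},{"rotation":[0,0,22.5],"translation":[180,-335,-60],"grip":0},{"rotation":[0,0,22.5],"translation":[180,-335,-60],"grip":0},{"rotation":[0,0,22.5],"translation":[180,-335,-60],"grip":0}]'
python3 - <<'E'
from h import *
o=readout.get_obs();print(o['q'],o['ee_pos'],o['tcp_rot'],o['wrist_force'])
hx,hy=.6697,-.2074; X=np.array([.998,-.0645])
p=o['ee_pos']; prev=1.03
for th in np.r_[1.06,np.arange(1.0,-.01,-.1),-0.015]:
    r=.150; a=-r*np.cos(th)+.016*np.sin(th)+.011; z=.112+r*np.sin(th)+.016*np.cos(th)
    w=np.array([hx+a*X[0],hy+a*X[1],z]); print(round(th,3),np.round(w,3),np.round((w-p)*1000))
for n in("scene","top"):
    im,d=imaging.camera(n); cv2.imwrite(f"pics/{n}1.png",im[:,:,::-1])
a=cv2.imread('pics/scene1.png')[140:300,110:310]; cv2.imwrite('pics/s1c.png',cv2.resize(a,None,fx=3,fy=3))
E
```

```text
time: 4.0
ee_pos: [0.6397, -0.2029, 0.3026]
tcp_rot: [180.0, 0.0, 176.4]
wrist_force: [-0.8, -0.2, 0.4]
opening: -0.0002
grasp_force: 0.0
[-1.76014726e+01  2.68748347e+01  4.51774998e+01  1.08302355e+02
  1.11797061e-02 -1.39661958e+01] [ 0.63971999 -0.20289089  0.30262352] [1.79989226e+02 2.99931770e-03 1.76364723e+02] [-0.78358029 -0.22634248  0.39801574]
1.06 [ 0.621 -0.204  0.251] [-18.  -1. -52.]
1.0 [ 0.613 -0.204  0.247] [-26.  -1. -56.]
0.9 [ 0.6   -0.203  0.239] [-40.  -0. -63.]
0.8 [ 0.588 -0.202  0.231] [-52.   1. -72.]
0.7 [ 0.576 -0.201  0.221] [-63.   2. -82.]
0.6 [ 0.566 -0.201  0.21 ] [-74.   2. -93.]
0.5 [ 0.557 -0.2    0.198] [ -83.    3. -105.]
0.4 [ 0.549 -0.2    0.185] [ -91.    3. -117.]
0.3 [ 0.542 -0.199  0.172] [ -97.    4. -131.]
0.2 [ 0.537 -0.199  0.157] [-103.    4. -145.]
0.1 [ 0.533 -0.199  0.143] [-106.    4. -160.]
0.0 [ 0.531 -0.198  0.128] [-109.    4. -175.]
-0.015 [ 0.531 -0.198  0.126] [-109.    4. -177.]
```

View pics/s1c.png

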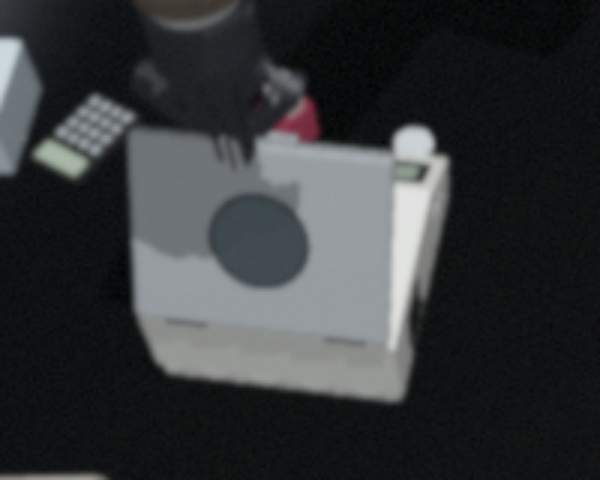

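```bash
python3 -m jog '[{"rotation":[0,0,0],"translation":[0,0,-20],"grip":0},{"rotation":[0,0,0],"translation":[-2,-1,-40],"grip":0},{"rotation":[0,0,0],"translation":[-8,-1,-48],"grip":0},{"rotation":[0,0,0],"translation":[-13,-1,-50],"grip":0},{"rotation":[0,0,0],"translation":[-18,-1,-52],"grip":0},{"rotation":[0,0,0],"translation":[-22,-1,-54],"grip":0},{"rotation":[0,0,0],"translation":[-26,-1,-56],"grip":0},{"rotation":[0,0,0],"translation":[-31,-1,-59],"grip":0},{"rotation":[0,0,0],"translation":[-36,0,-61],"grip":0},{"rotation":[0,0,0],"translation":[-40,0,-63],"grip":0},{"rotation":[0,0,0],"translation":[-46,0,-67],"grip":0},{"rotation":[0,0,0],"translation":[-52,1,-72],"grip":0},{"rotation":[0,0,0],"translation":[-58,1,-77],"grip":0},{"rotation":[0,0,0],"translation":[-63,2,-82],"grip":0}]'
python3 - <<'E'
from h import *
im,d=imaging.camera("scene"); cv2.imwrite('pics/s2c.png',cv2.resize(im[140:300,110:310,::-1],None,fx=3,fy=3))
E
```

```text
time: 5.5
ee_pos: [0.5764, -0.2027, 0.219]
tcp_rot: [-180.0, -0.0, 176.3]
wrist_force: [1.4, -0.9, 3.1]
opening: 0.0003
grasp_force: 1.1
```

View pics/s2c.png

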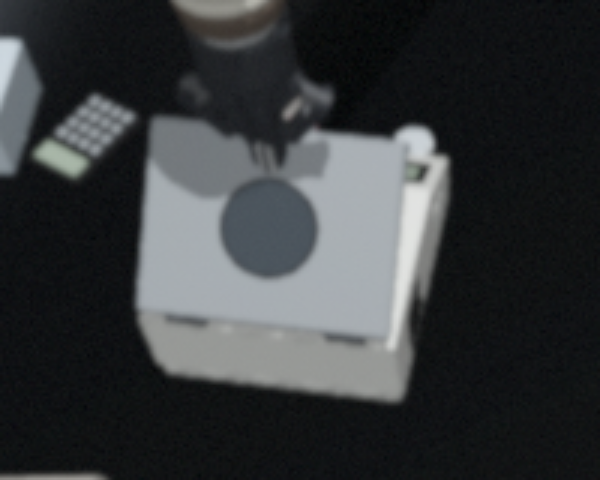

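```bash
python3 -m jog '[{"rotation":[0,0,0],"translation":[-6,0,-6],"grip":0},{"rotation":[0,0,0],"translation":[-11,0,-11],"grip":0},{"rotation":[0,0,0],"translation":[-16,0,-17],"grip":0},{"rotation":[0,0,0],"translation":[-20,1,-23],"grip":0},{"rotation":[0,0,0],"translation":[-24,1,-29],"grip":0},{"rotation":[0,0,0],"translation":[-28,1,-35],"grip":0},{"rotation":[0,0,0],"translation":[-31,1,-42],"grip":0},{"rotation":[0,0,0],"translation":[-34,2,-49],"grip":0},{"rotation":[0,0,0],"translation":[-37,2,-56],"grip":0},{"rotation":[0,0,0],"translation":[-40,2,-63],"grip":0},{"rotation":[0,0,0],"translation":[-41,2,-68],"grip":0},{"rotation":[0,0,0],"translation":[-42,2,-73],"grip":0},{"rotation":[0,0,0],"translation":[-43,2,-77],"grip":0},{"rotation":[0,0,0],"translation":[-44,2,-80],"grip":0},{"rotation":[0,0,0],"translation":[-44,2,-83],"grip":0},{"rotation":[0,0,0],"translation":[-45,2,-86],"grip":0},{"rotation":[0,0,0],"translation":[-45,2,-88],"grip":0},{"rotation":[0,0,0],"translation":[-46,2,-90],"grip":0},{"rotation":[0,0,0],"translation":[-46,2,-90],"grip":0}]'
```

```text
time: 7.45
ee_pos: [0.5309, -0.2006, 0.129]
tcp_rot: [180.0, -0.0, 176.3]
wrist_force: [-0.2, 0.2, -0.8]
opening: -0.0003
grasp_force: 0.0
```

```bash
python3 -m jog '[{"rotation":[0,0,0],"translation":[0,0,-1],"grip":0},{"rotation":[0,0,0],"translation":[0,0,-2],"grip":0},{"rotation":[0,0,0],"translation":[0,0,-3],"grip":0},{"rotation":[0,0,0],"translation":[0,0,-3],"grip":0}]'
```

```text
time: 7.85
ee_pos: [0.531, -0.2007, 0.128]
tcp_rot: [-180.0, 0.1, 176.3]
wrist_force: [-5.6, 1.3, 12.1]
opening: 0.0001
grasp_force: 6.1
```

```bash
python3 -m jog '[{"rotation":[0,0,0],"translation":[0,0,20],"grip":0},{"rotation":[0,0,0],"translation":[0,0,60],"grip":0},{"rotation":[-0.5,-7,0],"translation":[-15,-15,70],"grip":0},{"rotation":[-0.9,-14,0],"translation":[-45,-40,70],"grip":0},{"rotation":[-1.3,-21,0],"translation":[-75,-65,70],"grip":0},{"rotation":[-1.77,-27.4,0],"translation":[-95,-78,65],"grip":0},{"rotation":[-1.77,-27.4,0],"translation":[-100,-78,45],"grip":0},{"rotation":[-1.77,-27.4,0],"translation":[-100,-78,45],"grip":0},{"rotation":[-1.77,-27.4,0],"translation":[-100,-78,45],"grip":0},{"rotation":[-1.77,-27.4,0],"translation":[-100,-78,45],"grip":0}]'
python3 - <<'E'
from h import *
np.set_printoptions(precision=4,suppress=True)
o=readout.get_obs();print(o['q'],o['ee_pos'],o['tcp_rot'],o['wrist_force'])
n=np.array([-.461,.030,.887]); k=np.array([.4573,-.2799,.090])
d=o['ee_pos']-k; print("height",d@n,"lateral",d-(d@n)*n)
for g in (.01,0,-.004,-.006): print(g,np.round((k+g*n-o['ee_pos'])*1000,1))
im,D=imaging.camera("top"); cv2.imwrite('pics/t3c.png',cv2.resize(im[90:290,260:500,::-1],None,fx=3,fy=3))
for uv in((345,150),(375,150),(400,155),(345,185),(365,180)): print(uv,pt("top",uv,D))
E
```

```text
time: 8.85
ee_pos: [0.4322, -0.2786, 0.1724]
tcp_rot: [-180.0, 27.5, 176.3]
wrist_force: [-0.2, -0.1, -0.9]
opening: -0.0
grasp_force: 0.0
[-41.9186 -23.874  -26.2392  65.4131  16.5979 -34.9824] [ 0.4322 -0.2786  0.1724] [-179.9893   27.4822  176.3482] [-0.2209 -0.066  -0.9052]
height 0.08471265639706968 lateral [ 0.0139 -0.0012  0.0073]
0.01 [ 20.5  -1.  -73.5]
0 [ 25.1  -1.3 -82.4]
-0.004 [ 27.   -1.4 -85.9]
-0.006 [ 27.9  -1.5 -87.7]
(345, 150) [ 0.6281 -0.1386  0.1287]
(375, 150) [ 0.627  -0.2108  0.1286]
(400, 155) [ 0.6135 -0.27    0.1298]
(345, 185) [ 0.5423 -0.1365  0.1287]
(365, 180) [ 0.5537 -0.1845  0.1295]
```

View pics/t3c.png

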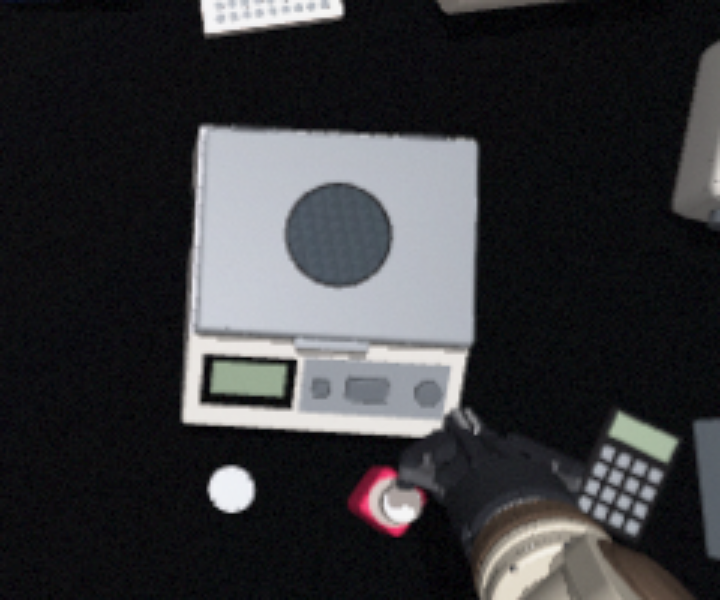

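```bash
python3 -m jog '[{"rotation":[0,0,0],"translation":[10,-1,-20],"grip":0},{"rotation":[0,0,0],"translation":[14,-1,-45],"grip":0},{"rotation":[0,0,0],"translation":[18,-1,-65],"grip":0},{"rotation":[0,0,0],"translation":[20.5,-1,-73.5],"grip":0},{"rotation":[0,0,0],"translation":[20.5,-1,-73.5],"grip":0},{"rotation":[0,0,0],"translation":[22.5,-1,-77.5],"grip":0},{"rotation":[0,0,0],"translation":[23.5,-1,-79.5],"grip":0},{"rotation":[0,0,0],"translation":[23.5,-1,-79.5],"grip":0}]'
```

```text
time: 9.7
ee_pos: [0.4549, -0.2798, 0.0924]
tcp_rot: [-180.0, 27.5, 176.3]
wrist_force: [0.3, 0.2, -0.0]
opening: -0.0001
grasp_force: 0.0
```

```bash
python3 -m jog '[{"rotation":[0,0,0],"translation":[1,0,-1.8],"grip":0},{"rotation":[0,0,0],"translation":[1.4,0,-2.7],"grip":0},{"rotation":[0,0,0],"translation":[1.9,0,-3.6],"grip":0},{"rotation":[0,0,0],"translation":[2.3,0,-4.4],"grip":0},{"rotation":[0,0,0],"translation":[2.3,0,-4.4],"grip":0}]'
```

```text
time: 10.2
ee_pos: [0.4571, -0.2799, 0.0878]
tcp_rot: [-180.0, 27.5, 176.3]
wrist_force: [-0.4, -0.6, 3.3]
opening: -0.0001
grasp_force: 1.6
```

```bash
python3 -m jog '[{"rotation":[0,0,0],"translation":[0.5,0,-0.9],"grip":0},{"rotation":[0,0,0],"translation":[0.9,0,-1.8],"grip":0},{"rotation":[0,0,0],"translation":[1.4,0,-2.7],"grip":0},{"rotation":[0,0,0],"translation":[1.4,0,-2.7],"grip":0}]'
```

```text
time: 10.6
ee_pos: [0.458, -0.28, 0.0862]
tcp_rot: [-180.0, 27.5, 176.2]
wrist_force: [-14.9, 2.7, 17.9]
opening: -0.0
grasp_force: 11.3
```

```bash
python3 -m jog '[{"rotation":[0,0,0],"translation":[0,0,0],"grip":0},{"rotation":[0,0,0],"translation":[0,0,0],"grip":0},{"rotation":[0,0,0],"translation":[0,0,0],"grip":0},{"rotation":[0,0,0],"translation":[0,0,0],"grip":0},{"rotation":[0,0,0],"translation":[0,0,0],"grip":0},{"rotation":[0,0,0],"translation":[0,0,0],"grip":0},{"rotation":[0,0,0],"translation":[0,0,0],"grip":0},{"rotation":[0,0,0],"translation":[0,0,0],"grip":0},{"rotation":[0,0,0],"translation":[0,0,0],"grip":0},{"rotation":[0,0,0],"translation":[0,0,0],"grip":0},{"rotation":[0,0,0],"translation":[0,0,0],"grip":0},{"rotation":[0,0,0],"translation":[0,0,0],"grip":0},{"rotation":[0,0,0],"translation":[0,0,0],"grip":0},{"rotation":[0,0,0],"translation":[0,0,0],"grip":0},{"rotation":[0,0,0],"translation":[0,0,0],"grip":0},{"rotation":[0,0,0],"translation":[0,0,0],"grip":0},{"rotation":[0,0,0],"translation":[0,0,0],"grip":0},{"rotation":[0,0,0],"translation":[0,0,0],"grip":0},{"rotation":[0,0,0],"translation":[0,0,0],"grip":0},{"rotation":[0,0,0],"translation":[0,0,0],"grip":0}]'
python3 -m jog '[{"rotation":[0,0,0],"translation":[0,0,0],"grip":0},{"rotation":[0,0,0],"translation":[0,0,0],"grip":0},{"rotation":[0,0,0],"translation":[0,0,0],"grip":0},{"rotation":[0,0,0],"translation":[0,0,0],"grip":0},{"rotation":[0,0,0],"translation":[0,0,0],"grip":0},{"rotation":[0,0,0],"translation":[0,0,0],"grip":0},{"rotation":[0,0,0],"translation":[0,0,0],"grip":0},{"rotation":[0,0,0],"translation":[0,0,0],"grip":0},{"rotation":[0,0,0],"translation":[0,0,0],"grip":0},{"rotation":[0,0,0],"translation":[0,0,0],"grip":0},{"rotation":[0,0,0],"translation":[-5,0,10],"grip":0},{"rotation":[0,0,0],"translation":[-12,0,25],"grip":0},{"rotation":[0,0,0],"translation":[-25,0,60],"grip":0},{"rotation":[0,0,0],"translation":[-35,0,100],"grip":0},{"rotation":[0,0,0],"translation":[-45,0,140],"grip":0},{"rotation":[0,0,0],"translation":[-45,0,140],"grip":0},{"rotation":[0,0,0],"translation":[-45,0,140],"grip":0}]'
python3 - <<'E'
from h import *
np.set_printoptions(precision=4,suppress=True)
im,D=imaging.camera("top"); cv2.imwrite('pics/t4c.png',cv2.resize(im[90:290,260:500,::-1],None,fx=3,fy=3))
for uv in((345,150),(375,150),(400,155),(345,185),(365,180),(402,220)): print(uv,pt("top",uv,D))
E
```

```text
time: 12.6
ee_pos: [0.458, -0.28, 0.0862]
tcp_rot: [-180.0, 27.5, 176.2]
wrist_force: [-16.2, 2.9, 18.5]
opening: 0.0002
grasp_force: 11.4
time: 14.3
ee_pos: [0.4133, -0.2798, 0.2252]
tcp_rot: [-180.0, 27.5, 176.3]
wrist_force: [0.2, 0.1, 0.3]
opening: -0.0002
grasp_force: 0.0
(345, 150) [ 0.6282 -0.1386  0.1281]
(375, 150) [ 0.627  -0.2108  0.1286]
(400, 155) [ 0.6138 -0.2703  0.1286]
(345, 185) [ 0.5422 -0.1364  0.1292]
(365, 180) [ 0.5537 -0.1845  0.1294]
(402, 220) [ 0.459  -0.2792  0.091 ]
```

View pics/t4c.png

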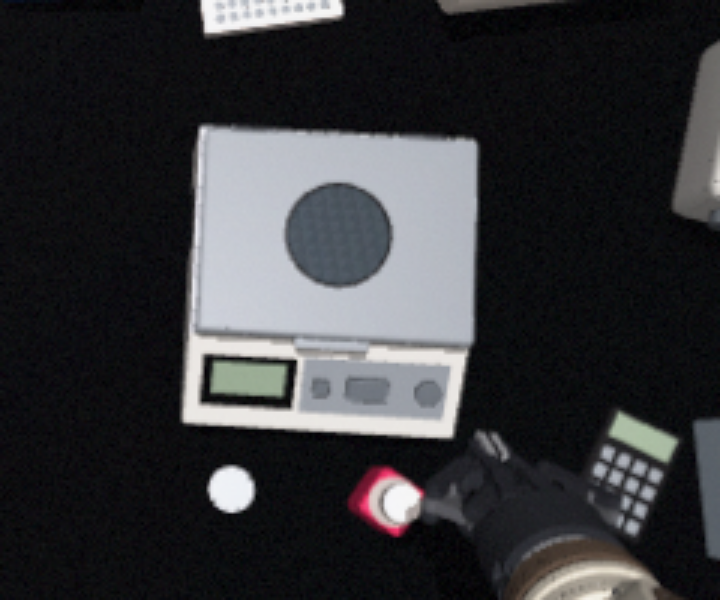

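The lid is level at 0.128–0.129 m, the round key (428,393) is back up, and the bottle and cap are where they were.

```bash
python3 -c "
from workcell import bot
print(bot.job_done())"
```

```text
the job is handed in; nothing more can be done
None
```

The lid was pushed gently shut from outside, then the round short-spin key was pressed fully down for about 3.1 s and released; the bottle, cap and calculator in the final picture hadn't moved, and the job is handed in.

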